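# Hang the tube rack on the bath's lift and lower it

## Robot

A 7-joint arm with a two-finger parallel gripper is mounted at the origin on the work surface. World frame = base frame: x ahead of the robot, y to its left, z up, the work surface at z = 0. Lengths are in mm, angles in rad, forces in N, time in s.
With the tool pointing down it reaches from about 400 to 850 mm from the base axis. Payload 6.9 kg.
Tool frame: the origin (TCP) lies between the finger pads; the fingertips stand 11 mm ahead of it and the grasp point (between the pads) lies 8 mm behind it; y points along the fingers, z is the direction in which the jaws open and shut, and the axes are right-handed (so a half turn about y gives the same grasp; the last joint's range is limited). The gripper opens to 85 mm and grips with 20 to 120 N. Pads are 22 mm wide; open, the fingers measure 114 mm over their backs; the gripper's body (76 mm by 85 mm) begins 54 mm behind the grasp point. The pads swing forward as they close: fully open they stand 13 mm farther back than shut.
Start: joints at [-1.21, 0.507, -0.238, 1.5, 0.126, 1.149, -0.155], TCP at [158.157, 604.647, 242.275] pointing down, gripper open.
Joint ranges: [-3.08, 3.08], [-0.24, 2.05], [-1.43, 1.35], [0, 2.5], [-1.52, 4.66], [0.17, 1.96], [-2.89, 2.89]. Speed limits (rad/s): [2.39, 2.39, 3.14, 3.14, 3.14, 3.14, 3.14].

## Interface

Orientations are given as a unit quaternion [x, y, z, w].
In Python, from workcell import state, get_image, calibration, job_done gives the robot as it stands. The module is installed in compiled form; this text tells all that it offers.
- The arm moves only by the tool drive_tool, never from a script. Its arguments are lists of equal length, an entry for each row: "hand": the closure in counts, from 0 (fully open) to 255 (shut); "delta_pos": the shift along the tool's x, y, z in cm, a list of three; "roll": the turn about the tool's y in rad. In form: {"hand": [hand, ...], "delta_pos": [[tx, ty, tz], ...], "roll": [roll, ...]}. A call has 1 to 8 rows; each row shifts and turns the commanded pose from where the row before left it, along the tool's axes as they then stand; what a row does not reach is not made up. A row lasts 1/12 s, in which the tool goes at most 41.7 mm and 7.16 degrees, less where a joint would pass 70% of its speed; a pose out of reach is approached as far as the arm can. A call is refused whole if a number of a shift passes 4.17 or a number of a turn 0.125, either way. A call with a gripper value outside its range is refused whole. The fingers move at their own pace and stop on an object; "newtons" is the grip in N (left out, the last holds). Time passes only in rows, so rows that do not move let the fingers close. It gives the time, the measured TCP pose, the force and the opening at its end, in the units of the state.
- state(): the state, without advancing time (a new reading comes with each control period).
- get_image(name): name is "scene" or "side" or "wrist"; returns the picture (420x560x3 uint8, red, green, blue); there is no depth.
- calibration(name): a dict with "fx", "fy", "cx", "cy" (pixels), "cam_to_world" (4x4, takes a point from camera to world coordinates). Camera axes: x right, y down, z forward; pixel columns grow to the right and rows downward; lengths in mm; the calibration is good to about 2 mm. A picture is of the moment at which its call begins: read the wrist's pose just before it. calibration takes no time and is no camera call; for the wrist camera it gives the pose at the moment of the call.
- job_done(): hands the job in, once; it reports no verdict.
The state is a dict: "t": time; "joint_positions": joint angles; "dq": joint speeds; "joint_efforts": joint torques, N m; "tcp_pos": TCP position; "ee_rot": TCP orientation; "ft_force": force on the tool from outside, world axes, zero at the start; "ft_torque": the same for the moment, N m; "width": finger opening in mm.
Only numpy, scipy, OpenCV 4.12 (cv2) and the standard library are available. Lean on these libraries where they do the work, as an engineer would, in place of code of your own. Each camera call takes 0.05 s, during which the arm holds its last target. There are 200 camera calls.

## Task

Take the tube rack by its handle and hang it on the raised lift of the bath, both ear slots over the two upright pins at once, until both ears lie flat on the yoke's arms. Only then press the lift down with the hung rack to its lower stop, and let go, leaving the rack hanging level. Feel the pins in gently: never push the rack on the lift with more than about 25 N, do not force the lift down before the rack is on both pins, keep the rack upright, and leave the other things alone.

Things in the scene. Friction and masses are not known exactly. Their poses are not given: they have to be found in the camera images.
- bath: Fixed empty steel bath with a lift, on a grey foot plate. Origin on the bench under the bath's centre; z up, x points from the bath's centre to the lift's column. The bath is an open box 130 mm (x) x 220 mm (y), rim 85 mm above the bench. The column, 22 mm thick, stands at x = +95 mm, top 217 mm above the bench; a block with a fork-shaped yoke slides on it.
- lift_mid (a point): Point above the bath's centre, level with the tops of the yoke's arms; axes as the bath's; rises and sinks with the lift. Both pins stand at x = 0 from it, nominally at y = +80 and -80 mm, BUT the yoke is clamped in a slot and may sit up to 9 mm off to either side along y (both pins alike). No pose tells where: see it or feel for it. Allowed forces do not shift it.
- yoke_arms (a point): Same point and axes as lift_mid. The yoke: two level aluminium arms along x, 26 mm wide, 14 mm thick, centred 80 mm either side of the yoke's middle (134 mm clear between them), from x = -26 mm to a cross bar at x = 48 to 62 mm. On each arm one upright steel pin, 10 mm diameter, 20 mm tall, flat-ended with a 0.8 mm chamfer, 160 mm apart.
- lift (a joint): Lift travel: 0 = fully raised (arm tops 170 mm above the bench), grows as it is pushed down, 0.050 m = lower stop (arm tops 120 mm above the bench). A stiff friction slide that stays where left, also under the rack; going down takes about 9 N of push on the yoke (rack weight included). The stop is hard: meet it slowly. Starts within 12 mm of the top.
- rack: Loose aluminium tube rack, 0.2 to 0.45 kg, upright on the bench. Origin at the centre of its underside, z up, y along its length; symmetrical, either way round will do. Body 92 (y) x 40 (x) x 72 mm high; on it a flange 190 (y) x 44 (x) x 6 mm thick, its two ears overhanging. Each ear has a through slot 12 (y) x 15 (x) mm, centred 80 mm from the middle.
- rack_flange (a point): Centre of the flange's underside, 72 mm above the rack's underside; axes as the rack's. It is level with lift_mid when the rack hangs fully home. White tube caps rise 9 mm above the flange, 23 to 41 mm either side of the middle.
- rack_handle (a point): Grip point on the rack's upright black handle, 116 mm above the rack's underside (44 mm above the flange's underside). Handle 16 mm thick (y), 30 mm wide (x); it rises 56 mm above the flange's top and ends 18 mm above this point. Grip it from above, fingers closing along the rack's y.
- reagent_bottle: Bystander, to be left alone: amber glass bottle with a cap, 72 mm diameter, 150 mm tall; origin at the centre of its underside.
- beaker: Bystander, to be left alone: clear open beaker, 60 mm diameter, 75 mm tall; origin at the centre of its underside.
- white_jar: Bystander, to be left alone: white plastic jar with a lid, 64 mm diameter, 90 mm tall; origin at the centre of its underside.
- small_bottle: Bystander, to be left alone: clear small bottle, 40 mm diameter, 85 mm tall; origin at the centre of its underside.
- dish: Bystander, to be left alone: flat clear glass dish, 90 mm diameter, 16 mm high; origin at the centre of its underside.
- spatula: Bystander, to be left alone: slim steel weighing spatula lying on the bench, 180 mm long; origin under its middle.
- bottle_cap: Bystander, to be left alone: loose round bottle cap, 36 mm diameter, 16 mm high; origin at the centre of its underside.
Mind the look-alikes: they are no part of the job. Of the things that look like the rack, take the one that is farthest from the robot's base at the start.

How it is judged (in metres and radians):
On the way:
1. the rack hangs fully home on both pins while the lift is still up (pushed down less than 30 mm) (z of rack_flange in the frame of lift_mid between -0.003 and 0.003 m and y of rack_flange in the frame of lift_mid between -0.014 and 0.014 m and x of rack_flange in the frame of lift_mid between -0.007 and 0.007 m and angle between rack's own z axis and vertical below 0.06 rad and angle between the x axis of rack_flange and the x axis of lift_mid, either way round below 0.08 rad and value of joint lift below 0.03 m), for 0.15 s.
At the end, for the whole second after the job is handed in: The rack hangs on both pins, released and at rest: flange underside within 3 mm of the arm tops, within 14 mm (y) and 7 mm (x) of lift_mid, tilted under 0.06 rad, in line with the yoke within 0.08 rad; lift joint above 0.045 m (stop at 0.050) (z of rack_flange in the frame of lift_mid between -0.003 and 0.003 m and y of rack_flange in the frame of lift_mid between -0.014 and 0.014 m and x of rack_flange in the frame of lift_mid between -0.007 and 0.007 m and angle between rack's own z axis and vertical below 0.06 rad and angle between the x axis of rack_flange and the x axis of lift_mid, either way round below 0.08 rad and value of joint lift above 0.045 m and linear speed of rack below 0.02 m/s and angular speed of rack below 0.1 rad/s); the robot touches nothing.
It fails at once if the rack pressed on the bath or its lift with more than 30 N (contact force between rack and bath above 30 N).
It fails at once if the lift pushed down past 35 mm while the rack is not home on the pins (value of joint lift above 0.035 m and z of rack_flange in the frame of lift_mid above 0.008 m).
It fails at once if the rack tipped by more than 0.5 rad (angle between rack's own z axis and vertical above 0.5 rad).
It fails at once if a bystander moved by more than 30 mm (distance of any of reagent_bottle, beaker, white_jar, small_bottle, dish, spatula, bottle_cap from where it was at the start of the episode above 0.03 m).
It also fails if it takes over 59 s, if anything falls off the work surface, if the arm or the gripper's body presses on something with over 40 N, if the wrist force passes 120 N, or if a joint passes its speed limit or range.

## Working session

There is one attempt and no reset: what is moved stays moved. The work goes in short steps, Python scripts to look and compute and a tool call to move; the robot and the scene stay as the last step left them, time stands still between calls to the robot, and variables do not carry over. Pictures are saved under pics/ and viewed, about 8 in all and at most 12, crops included, and the job is handed in when it is done.

Besides the shell and the picture viewer there is one more tool, called after "Request:" by a JSON object that holds its "method" and its "body". drive_tool: Moves the arm, as the interface text tells. Its arguments: {"type":"object","properties":{"hand":{"type":"array","items":{"type":"number"}},"delta_pos":{"type":"array","items":{"type":"array","items":{"type":"number"}}},"roll":{"type":"array","items":{"type":"number"}},"newtons":{"type":"number"}},"required":["hand","delta_pos","roll"]}

```bash
mkdir -p pics
cat > h.py <<'E'
import numpy as np, cv2
from workcell import state, get_image, calibration, job_done
def snap(n,f):
    c=calibration(n); im=get_image(n); cv2.imwrite('pics/%s.png'%f,im[:,:,::-1]); np.save('pics/%s.npy'%f,dict(c),allow_pickle=True); return im,c
def load(f): return cv2.imread('pics/%s.png'%f), np.load('pics/%s.npy'%f,allow_pickle=True).item()
def ray(c,u,v):
    T=np.array(c['cam_to_world']); d=T[:3,:3]@np.array([(u-c['cx'])/c['fx'],(v-c['cy'])/c['fy'],1]); return T[:3,3],d/np.linalg.norm(d)
def onz(c,u,v,z):
    o,d=ray(c,u,v); return o+d*(z-o[2])/d[2]
def tri(*obs):
    A=np.zeros((3,3));b=np.zeros(3);R=[ray(*o) for o in obs]
    for o,d in R: P=np.eye(3)-np.outer(d,d);A+=P;b+=P@o
    x=np.linalg.solve(A,b); return x,[round(float(np.linalg.norm((np.eye(3)-np.outer(d,d))@(x-o))),1) for o,d in R]
def proj(c,p):
    T=np.linalg.inv(np.array(c['cam_to_world'])); q=T[:3,:3]@np.array(p)+T[:3,3]; return np.array([c['fx']*q[0]/q[2]+c['cx'],c['fy']*q[1]/q[2]+c['cy']])
E
python3 - <<'E'
from h import *
np.set_printoptions(precision=3,suppress=True)
for n in('scene','side','wrist'):
    im,c=snap(n,n+'0'); T=np.array(c['cam_to_world']);print(n,c['fx'],c['cx'],c['cy'],T)
s=state();print({k:s[k] for k in('t','tcp_pos','ee_rot','ft_force','width')})
from scipy.spatial.transform import Rotation as R
print(R.from_quat(s['ee_rot']).as_matrix())
a=cv2.imread('pics/scene0.png');
E
```

```text
scene 483.06714495170235 284.1230696532814 215.23090691050885 [[  -0.819    0.493   -0.294  904.795]
 [   0.574    0.696   -0.432  527.643]
 [  -0.008   -0.522   -0.853 1142.413]
 [   0.       0.       0.       1.   ]]
side 519.9093643970975 276.85604080098096 210.46563353007357 [[   0.924   -0.182    0.337  117.309]
 [  -0.383   -0.449    0.807 -971.265]
 [   0.004   -0.875   -0.484  700.223]
 [   0.       0.       0.       1.   ]]
wrist 318.04944135590307 277.048015272632 216.1383141127503 [[  0.254   0.921   0.296  81.938]
 [  0.967  -0.242  -0.079 624.218]
 [ -0.001   0.306  -0.952 374.231]
 [  0.      0.      0.      1.   ]]
{'t': 0.15, 'tcp_pos': array([158.109, 604.28 , 241.6  ]), 'ee_rot': array([ 0.702, -0.09 ,  0.09 , -0.701]), 'ft_force': array([ 0.264, -0.127,  0.216]), 'width': 85.13670632748745}
[[ 0.967 -0.     0.253]
 [-0.253 -0.001  0.967]
 [ 0.    -1.    -0.001]]
```

View pics/scene0.png

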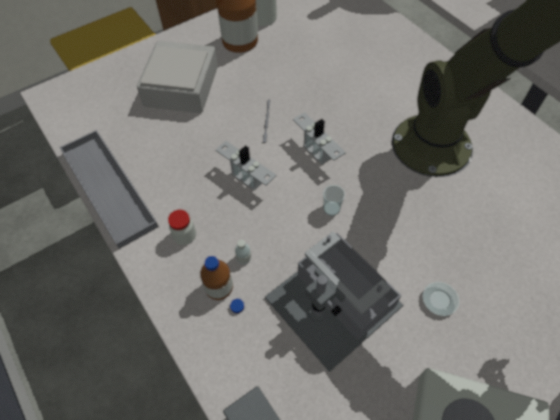

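View pics/side0.png

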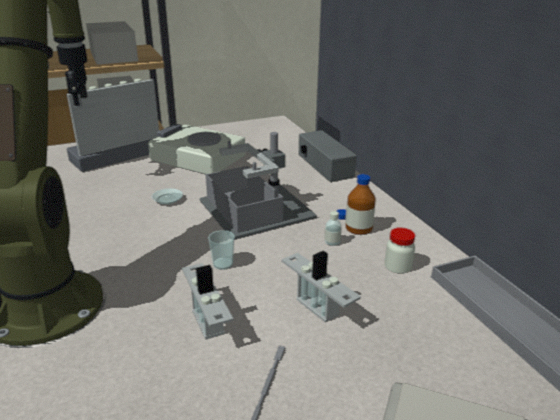

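Scene: racks at about (245,162) and (318,137), robot base at (433,140), bath at (345,290) with its lift towards (315,300). Side: the same racks at (320,280) and (207,300), bath at (250,195). The rack at scene (245,162) / side (320,280) is the farther one. I'll enlarge both.

Run:
```python
from h import *
a,_=load('scene0');b,_=load('side0')
A=cv2.resize(a[225:335,260:410],None,fx=4,fy=4,interpolation=2)[:, :400+200]
def crop(im,x,y,w,h,f): return cv2.resize(im[y:y+h,x:x+w],None,fx=f,fy=f,interpolation=cv2.INTER_CUBIC)
p=np.zeros((600,800,3),np.uint8)
p[:300,:400]=crop(a,285,225,80,60,5); p[:300,:400]=crop(a,280,230,100,75,4)
p[:300,400:]=crop(b,200,130,100,75,4)
p[300:,:400]=crop(a,205,135,80,60,5)
p[300:,400:]=crop(b,275,245,100,75,4)
cv2.imwrite('pics/c1.png',p)
```

```text
(no output)
```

View pics/c1.png

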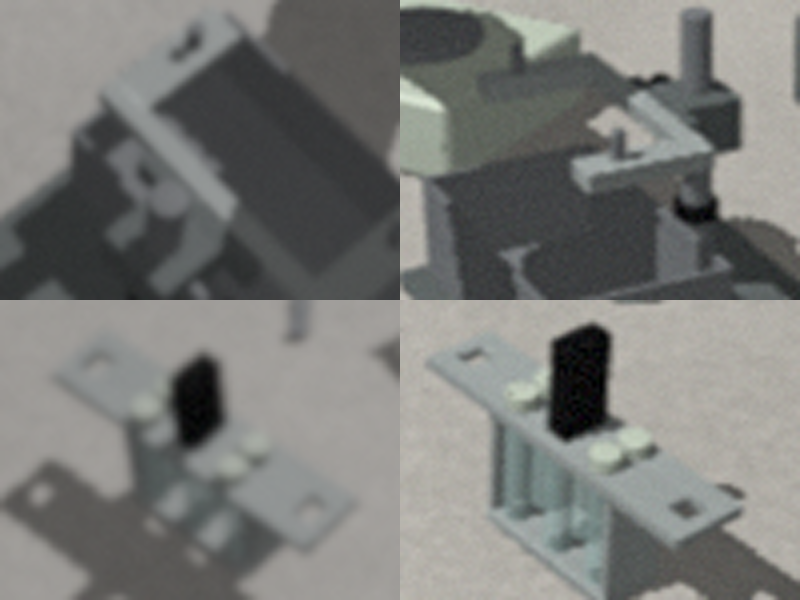

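Crop: rack slots at scene (224.4,147.4) and (267.2,176.6), side (347,297) and (292.5,258.8). The handle top is at scene (246,147), side (320,253). The near yoke pin shows at side (254.5,167), and one arm of the yoke lies in shadow.

Run:
```python
from h import *
np.set_printoptions(precision=1,suppress=True)
_,a=load('scene0');_,b=load('side0')
for n,p,q in [('slot1',(224.4,147.4),(347,297)),('slot2',(267.2,176.6),(292.5,258.8)),('top',(246,147.4),(320,253.3))]:
    print(n,*tri((a,*p),(b,*q)))
for n,p in [('other',(319,122))]: print(n,onz(a,*p,130))
print('bath',onz(a,345,275,85),onz(b,254.5,168,160),onz(b,228.5,148,160))
A,_=load('scene0');B,_=load('side0')
def crop(im,x,y,w,h,f):
    c=cv2.resize(im[y:y+h,x:x+w],None,fx=f,fy=f,interpolation=cv2.INTER_CUBIC); return (255*(np.clip(c/170.,0,1)**.5)).astype(np.uint8)
p=np.hstack([crop(A,270,220,135,150,3)[:, :400],crop(B,200,130,120,120,3.34)[:450,:400][:, :400].copy() if 0 else cv2.resize(crop(B,195,125,133,150,3),(400,450))[:, :400]])
cv2.imwrite('pics/c2.png',p)
```

```text
slot1 [ 545.8 -295.3   75.2] [0.3, 0.3]
slot2 [ 502.8 -139.5   75.6] [1.6, 1.6]
top [ 520.9 -217.9  133.8] [2.7, 2.7]
other [ 302.2 -178.   130. ]
bath [518. 213.  85.] [525.4 153.7 160. ] [505.6 304.6 160. ]
```

View pics/c2.png

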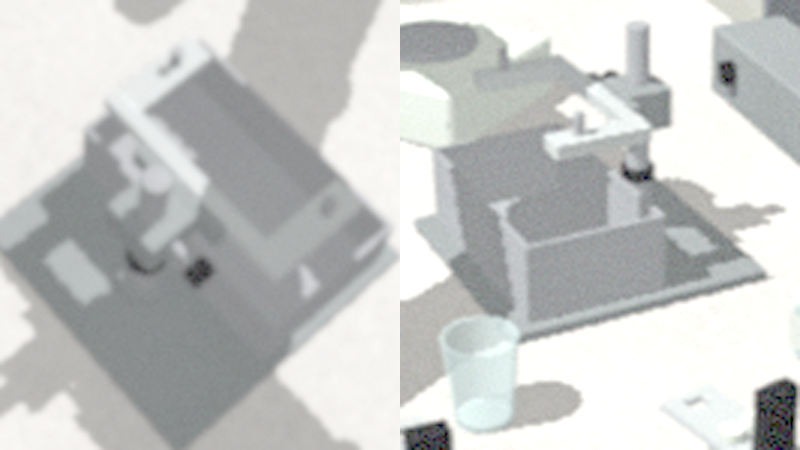

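Stretched crop: the yoke's pins show at scene (326.7,241.7) and (379,288.3), and at side (254.7,163–169) and (229.3,144–148). The rack slots triangulate to 161.6 mm apart at z≈75 and the handle top to z=133.8, all as the text gives. The other rack is nearer the base (350 mm, against 565 mm). Next I'll move the wrist camera over the bath.

```bash
cat >> h.py <<'E'
from scipy.spatial.transform import Rotation as Rot
def plan(goal,ang=None,n=8,p0=None,a0=None):
    """ang: world angle (deg) of tool z. prints rows for drive_tool"""
    s=state(); M=Rot.from_quat(s['ee_rot']).as_matrix(); p0=np.array(s['tcp_pos']) if p0 is None else np.array(p0)
    a0=np.degrees(np.arctan2(M[1,2],M[0,2])) if a0 is None else a0
    ang=a0 if ang is None else ang
    st=(np.array(goal)-p0)/n; da=(ang-a0)/n; rows=[]
    for i in range(n):
        a=np.radians(a0+da*i); z=np.array([np.cos(a),np.sin(a),0]); x=np.array([z[1],-z[0],0])
        rows.append([round(float(v)/10,2)+0 for v in(st@x,-st[2],st@z)])
    print('at',p0.round(1),'ang',round(a0,2),'F',np.round(s['ft_force'],1),'rows',rows,'roll',round(-np.radians(da),4))
E
python3 - <<'E'
from h import *
np.set_printoptions(precision=1,suppress=True)
_,a=load('scene0');_,b=load('side0')
print(tri((a,326.7,241.7),(b,254.7,166)),tri((a,379,288.3),(b,229.3,146.3)))
plan([515,229,340],97.4,16)
E
```

```text
(array([527.3, 149.1, 166.5]), [2.7, 2.7]) (array([507.4, 303.7, 165.2]), [0.4, 0.4])
at [158.1 604.3 241.6] ang 75.34 F [ 0.3 -0.1  0.2] rows [[2.75, -0.62, -1.7], [2.71, -0.62, -1.77], [2.67, -0.62, -1.84], [2.62, -0.62, -1.9], [2.57, -0.62, -1.96], [2.53, -0.62, -2.02], [2.48, -0.62, -2.08], [2.43, -0.62, -2.14], [2.37, -0.62, -2.2], [2.32, -0.62, -2.26], [2.27, -0.62, -2.31], [2.21, -0.62, -2.37], [2.15, -0.62, -2.42], [2.09, -0.62, -2.47], [2.03, -0.62, -2.52], [1.97, -0.62, -2.57]] roll -0.0241
```

Request:
{"method": "drive_tool", "body": {"hand": [0, 0, 0, 0, 0, 0, 0, 0], "delta_pos": [[2.75, -0.9, -1.7], [2.71, -0.9, -1.77], [2.67, -0.9, -1.84], [2.62, -0.9, -1.9], [2.57, -0.9, -1.96], [2.53, -0.9, -2.02], [2.48, -0.9, -2.08], [2.43, -0.9, -2.14]], "roll": [-0.0241, -0.0241, -0.0241, -0.0241, -0.0241, -0.0241, -0.0241, -0.0241], "newtons": 60}}

```text
t: 0.82
tcp_pos: [337.5, 415.6, 314.6]
ee_rot: [0.707, -0.022, 0.022, -0.707]
ft_force: [0.3, -0.0, 0.7]
width: 85.2
```

Request:
{"method": "drive_tool", "body": {"hand": [0, 0, 0, 0, 0, 0, 0, 0], "delta_pos": [[2.37, -0.4, -2.2], [2.32, -0.4, -2.26], [2.27, -0.4, -2.31], [2.21, -0.4, -2.37], [2.15, -0.4, -2.42], [2.09, -0.4, -2.47], [2.03, -0.3, -2.52], [1.97, -0.3, -2.57]], "roll": [-0.0241, -0.0241, -0.0241, -0.0241, -0.0241, -0.0241, -0.0241, -0.0241]}}

```text
t: 1.48
tcp_pos: [515.9, 228.0, 344.4]
ee_rot: [0.706, 0.046, -0.046, -0.706]
ft_force: [0.0, -0.8, 0.7]
width: 85.4
```

Request:
{"method": "drive_tool", "body": {"hand": [0, 0, 0], "delta_pos": [[0, 0, 0], [0, 0, 0], [0, 0, 0]], "roll": [0, 0, 0]}}

```text
t: 1.73
tcp_pos: [514.7, 229.7, 343.9]
ee_rot: [-0.705, -0.045, 0.046, 0.706]
ft_force: [-0.6, -0.3, -0.4]
width: 85.6
```

Run:
```python
from h import *
im,c=snap('wrist','w1')
cv2.imwrite('pics/w1v.png',(255*(np.clip(im[:,:,::-1]/200.,0,1)**.6)).astype(np.uint8))
plan([515,229,340],97.4)
```

```text
at [514.3 230.3 344. ] ang 97.5 F [-0.5 -0.2  0. ] rows [[0.01, 0.05, -0.02], [0.01, 0.05, -0.02], [0.01, 0.05, -0.02], [0.01, 0.05, -0.02], [0.01, 0.05, -0.02], [0.01, 0.05, -0.02], [0.01, 0.05, -0.02], [0.01, 0.05, -0.02]] roll 0.0002
```

View pics/w1v.png

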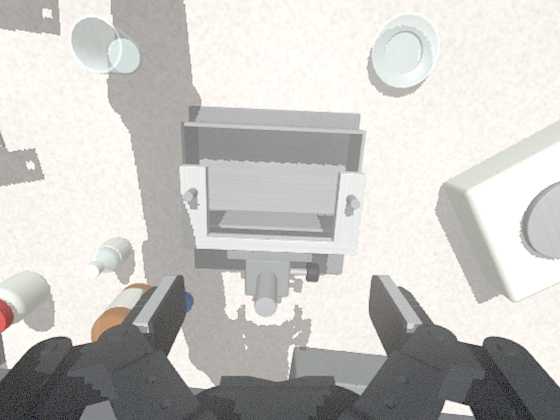

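The wrist view shows the yoke with its arms at columns 181–207 and 338–365. The pins are near (190,195) and (353,202), and the column is at (266,305), so +x points down in the image. I'll take a second wrist position for heights, on the way to the rack.

Request:
{"method": "drive_tool", "body": {"hand": [0, 0, 0, 0, 0, 0], "delta_pos": [[0, 0, -2], [0, 0, -2], [0, 0, -2], [0, 0, -2], [0, 0, 0], [0, 0, 0]], "roll": [0, 0, 0, 0, 0, 0]}}

```text
t: 2.28
tcp_pos: [525.0, 150.3, 344.4]
ee_rot: [-0.706, -0.046, 0.046, 0.706]
ft_force: [0.4, 0.6, 0.4]
width: 85.6
```

Run:
```python
from h import *
im,c=snap('wrist','w2'); 
A,ca=load('w1');B,cb=load('w2')
# predicted pin locations
for z in(157,177):
  for P in([527.3,149.1],[507.4,303.7]): print(z,proj(ca,P+[z]).round(1),proj(cb,P+[z]).round(1))
def crop(im,x,y,w,h,f):
    c=cv2.resize(im[y:y+h,x:x+w],None,fx=f,fy=f,interpolation=cv2.INTER_CUBIC); return (255*(np.clip(c/220.,0,1)**.7)).astype(np.uint8)
u=[int(v) for v in proj(cb,[527.3,149.1,165])];w=[int(v) for v in proj(cb,[507.4,303.7,165])]
o=[(A,165,170),(A,325,170),(B,u[0]-25,u[1]-30),(B,w[0]-25,w[1]-30)]
print(o[2][1:],o[3][1:])
t=[crop(i,x,y,50,36,8) for i,x,y in o]
cv2.imwrite('pics/c3.png',np.vstack([np.hstack(t[:2]),np.hstack(t[2:])]))
print(state()['tcp_pos'])
```

```text
157 [198.  196.2] [275.5 195.8]
157 [348.7 196.2] [425.9 195.9]
177 [193.2 201.2] [275.5 200.9]
177 [353.1 201.2] [435.  200.9]
(250, 167) (404, 167)
[524.79976282 151.3514099  344.37207293]
```

View pics/c3.png

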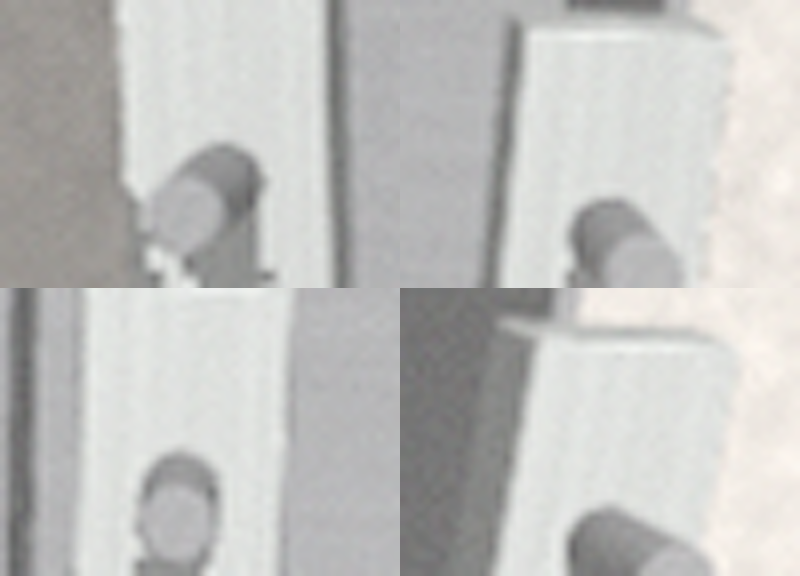

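Pin tops: view 1 at (187.9,196.3) and (355.1,203.0), view 2 at (271.6,195.9) and (438,202.7).

Run:
```python
from h import *
np.set_printoptions(precision=1,suppress=True)
_,a=load('w1');_,b=load('w2')
p,e=tri((a,187.9,196.3),(b,271.6,195.9));q,f=tri((a,355.1,203.0),(b,438,202.7))
d=q-p;print(p,e,q,f,'len',np.linalg.norm(d),'ang',np.degrees(np.arctan2(d[1],d[0])))
for z in(178,184,190):
    r=[(onz(c,*u,z),onz(c,*v,z)) for c,u,v in((a,(187.9,196.3),(355.1,203.0)),(b,(271.6,195.9),(438,202.7)))]
    for x,y in r:d=y-x;print(z,x,y,(x+y)/2,np.linalg.norm(d),np.degrees(np.arctan2(d[1],d[0])))
S1=np.array([545.8,-295.3]);S2=np.array([502.8,-139.5]);print('rack',(S1+S2)/2,np.degrees(np.arctan2(*(S2-S1)[::-1])))
plan([524,-217.5,230],105.4,12)
```

```text
[521.9 144.7 180.8] [0.0, 0.0] [507.9 304.8 181.1] [0.0, 0.0] len 160.73914995067454 ang 94.98232051265768
178 [522.7 144.  178. ] [508.7 305.7 178. ] [515.7 224.8 178. ] 162.31420905658015 94.96968877466679
178 [522.6 144.7 178. ] [508.6 306.5 178. ] [515.6 225.6 178. ] 162.40263859970793 94.93857137864033
184 [521.  145.5 184. ] [507.2 304.  184. ] [514.1 224.7 184. ] 159.05381738207916 94.96968877466678
184 [521.1 144.6 184. ] [507.4 303.2 184. ] [514.2 223.9 184. ] 159.14509136738803 94.93857137864036
190 [519.3 147.  190. ] [505.8 302.2 190. ] [512.5 224.6 190. ] 155.79342570757817 94.96968877466678
190 [519.5 144.5 190. ] [506.1 299.8 190. ] [512.8 222.2 190. ] 155.88754413506808 94.93857137864035
rack [ 524.3 -217.4] 105.42923167115799
at [524.8 151.4 344.4] ang 97.52 F [-0.7  0.5  0.1] rows [[-0.41, 0.95, -3.05], [-0.44, 0.95, -3.04], [-0.48, 0.95, -3.04], [-0.51, 0.95, -3.03], [-0.55, 0.95, -3.02], [-0.58, 0.95, -3.02], [-0.62, 0.95, -3.01], [-0.65, 0.95, -3.0], [-0.69, 0.95, -3.0], [-0.72, 0.95, -2.99], [-0.75, 0.95, -2.98], [-0.79, 0.95, -2.97]] roll -0.0115
```

Request:
{"method": "drive_tool", "body": {"hand": [0, 0, 0, 0, 0, 0, 0, 0], "delta_pos": [[-0.41, 0.95, -3.05], [-0.44, 0.95, -3.04], [-0.48, 0.95, -3.04], [-0.51, 0.95, -3.03], [-0.55, 0.95, -3.02], [-0.58, 0.95, -3.02], [-0.62, 0.95, -3.01], [-0.65, 0.95, -3.0]], "roll": [-0.0115, -0.0115, -0.0115, -0.0115, -0.0115, -0.0115, -0.0115, -0.0115]}}

```text
t: 3.0
tcp_pos: [524.8, -94.9, 267.9]
ee_rot: [-0.702, -0.08, 0.079, 0.703]
ft_force: [0.8, -0.4, 0.2]
width: 85.0
```

Request:
{"method": "drive_tool", "body": {"hand": [0, 0, 0, 0, 0, 0, 0], "delta_pos": [[-0.69, 0.95, -3.0], [-0.72, 0.95, -2.99], [-0.75, 0.95, -2.98], [-0.79, 0.95, -2.97], [0, 0, 0], [0, 0, 0], [0, 0, 0]], "roll": [-0.0115, -0.0115, -0.0115, -0.0115, 0, 0, 0]}}

```text
t: 3.58
tcp_pos: [525.0, -216.7, 230.2]
ee_rot: [-0.7, -0.095, 0.095, 0.701]
ft_force: [0.2, 0.4, 1.5]
width: 85.6
```

Run:
```python
from h import *
im,c=snap('wrist','w3')
np.set_printoptions(precision=1,suppress=True)
g=im.max(2)
m=(g<60).astype(np.uint8)
n,l,st,ce=cv2.connectedComponentsWithStats(m)
for i in range(1,n):
    if st[i,4]>80: print(st[i],ce[i])
for P in([524.3,-217.4,134],[545.8,-295.3,78],[502.8,-139.5,78]): print(proj(c,P))
cv2.imwrite('pics/w3v.png',cv2.resize(im[60:340,:,::-1],None,fx=1.4,fy=1.4,interpolation=cv2.INTER_CUBIC))
plan([524.3,-217.4,230],105.4)
```

```text
[265 188  20  51 962] [274.7 213.7]
[    0   190   560   230 42760] [306.5 367.8]
[276.2 221.3]
[189.  201.9]
[363.2 201.7]
at [ 525.2 -216.3  230.5] ang 105.52 F [0.1 0.6 0.4] rows [[-0.01, 0.01, -0.01], [-0.01, 0.01, -0.01], [-0.01, 0.01, -0.01], [-0.01, 0.01, -0.01], [-0.01, 0.01, -0.01], [-0.01, 0.01, -0.01], [-0.01, 0.01, -0.01], [-0.01, 0.01, -0.01]] roll 0.0003
```

View pics/w3v.png

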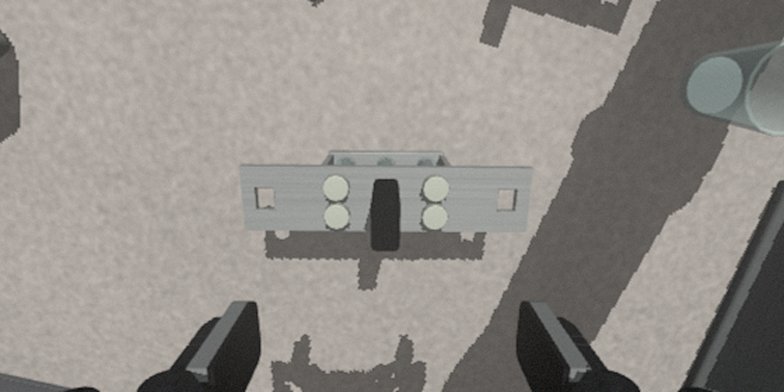

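The wrist view shows the target rack aligned with the hand: slots at (189.1,201.2) and (361.9,201.9), handle centred between the open fingers. That agrees with the prediction to about 1 px, so I'll descend and grip.

Request:
{"method": "drive_tool", "body": {"hand": [0, 0, 0, 0, 0, 0, 0, 0], "delta_pos": [[-0.05, 2.5, -0.15], [0, 2.5, 0], [0, 2.5, 0], [0, 2.0, 0], [0, 1.5, 0], [0, 1.2, 0], [0, 0, 0], [0, 0, 0]], "roll": [0, 0, 0, 0, 0, 0, 0, 0], "newtons": 60}}

```text
t: 4.3
tcp_pos: [524.7, -218.6, 108.5]
ee_rot: [-0.7, -0.095, 0.095, 0.701]
ft_force: [0.7, -0.5, 0.3]
width: 85.3
```

Request:
{"method": "drive_tool", "body": {"hand": [130, 200, 255, 255, 255, 255, 255, 255], "delta_pos": [[0, 0, 0], [0, 0, 0], [0, 0, 0], [0, 0, 0], [0, 0, 0], [0, 0, 0], [0, 0, 0], [0, 0, 0]], "roll": [0, 0, 0, 0, 0, 0, 0, 0], "newtons": 60}}

```text
t: 4.97
tcp_pos: [524.1, -220.2, 108.4]
ee_rot: [-0.701, -0.094, 0.094, 0.701]
ft_force: [-0.8, 1.4, 1.4]
width: 15.4
```

Request:
{"method": "drive_tool", "body": {"hand": [255, 255, 255, 255, 255, 255, 255, 255], "delta_pos": [[0, -0.5, 0], [0, -2, 0], [0, -3.2, 0], [0, -3.5, 0], [0, -3.5, 0], [0, -3.5, 0], [0, -3, 0], [0, -0.5, 0]], "roll": [0, 0, 0, 0, 0, 0, 0, 0], "newtons": 100}}

```text
t: 5.63
tcp_pos: [525.7, -221.2, 311.1]
ee_rot: [0.702, 0.097, -0.092, -0.699]
ft_force: [0.4, -0.3, -3.4]
width: 14.9
```

Run:
```python
from h import *
print(state()['width'],state()['ft_force'])
plan([514.9,224.7,305],94.96,15)
```

```text
14.890491442586343 [ 0.39936054 -0.26593678 -3.40390244]
at [ 525.7 -221.2  311.1] ang 105.32 F [ 0.4 -0.3 -3.4] rows [[0.72, 0.04, 2.89], [0.68, 0.04, 2.89], [0.65, 0.04, 2.9], [0.61, 0.04, 2.91], [0.58, 0.04, 2.92], [0.54, 0.04, 2.92], [0.51, 0.04, 2.93], [0.47, 0.04, 2.94], [0.43, 0.04, 2.94], [0.4, 0.04, 2.95], [0.36, 0.04, 2.95], [0.33, 0.04, 2.96], [0.29, 0.04, 2.96], [0.26, 0.04, 2.96], [0.22, 0.04, 2.97]] roll 0.0121
```

Request:
{"method": "drive_tool", "body": {"hand": [255, 255, 255, 255, 255, 255, 255, 255], "delta_pos": [[0.72, 0, 2.89], [0.68, 0, 2.89], [0.65, 0, 2.9], [0.61, 0, 2.91], [0.58, 0, 2.92], [0.54, 0, 2.92], [0.51, 0, 2.93], [0.47, 0, 2.94]], "roll": [0.0121, 0.0121, 0.0121, 0.0121, 0.0121, 0.0121, 0.0121, 0.0121]}}

```text
t: 6.3
tcp_pos: [517.6, 18.6, 304.4]
ee_rot: [0.705, 0.059, -0.061, -0.704]
ft_force: [0.2, 0.2, -3.2]
width: 14.7
```

Request:
{"method": "drive_tool", "body": {"hand": [255, 255, 255, 255, 255, 255, 255, 255], "delta_pos": [[0.43, 0, 2.94], [0.4, 0, 2.95], [0.36, 0, 2.95], [0.33, 0, 2.96], [0.29, 0, 2.96], [0.26, 0, 2.96], [0.22, 0, 2.97], [0, 0, 0]], "roll": [0.0121, 0.0121, 0.0121, 0.0121, 0.0121, 0.0121, 0.0121, 0]}}

```text
t: 6.97
tcp_pos: [511.2, 233.1, 304.1]
ee_rot: [-0.705, -0.032, 0.034, 0.708]
ft_force: [0.0, 0.9, -3.8]
width: 15.0
```

Run:
```python
from h import *
print(state()['width'],state()['ft_force'])
plan([514.9,224.7,238],94.96,8)
```

```text
15.025499958778832 [ 0.03249622  0.85187715 -3.77107006]
at [511.2 233.1 304.1] ang 95.39 F [ 0.   0.9 -3.8] rows [[0.04, 0.83, -0.11], [0.04, 0.83, -0.11], [0.04, 0.83, -0.11], [0.04, 0.83, -0.11], [0.04, 0.83, -0.11], [0.04, 0.83, -0.11], [0.04, 0.83, -0.11], [0.04, 0.83, -0.11]] roll 0.0009
```

Request:
{"method": "drive_tool", "body": {"hand": [255, 255, 255, 255, 255, 255, 255, 255], "delta_pos": [[0.15, 0.5, -0.42], [0.15, 1.2, -0.42], [0, 1.5, 0], [0, 1.5, 0], [0, 1.2, 0], [0, 0.7, 0], [0, 0, 0], [0, 0, 0]], "roll": [0.004, 0.003, 0, 0, 0, 0, 0, 0]}}

```text
t: 7.63
tcp_pos: [517.2, 216.4, 239.0]
ee_rot: [0.707, 0.027, -0.028, -0.706]
ft_force: [1.2, 0.6, -3.8]
width: 14.7
```

Run:
```python
from h import *
print(state()['width'],state()['ft_force'])
plan([514.9,224.7,238],94.96,8)
im,c=snap('wrist','w4')
for z in (161.5,181.5,201,207):
    print(z,proj(c,[521.7,145,z]),proj(c,[508,304.4,z]))
v=(255*(np.clip(im/200.,0,1)**.7)).astype(np.uint8)[:,:,::-1]
cv2.imwrite('pics/w4v.png',cv2.resize(v[110:310,80:480],None,fx=2,fy=2,interpolation=cv2.INTER_CUBIC))
```

```text
14.749847771991195 [ 1.22334403  0.64554489 -3.76080249]
at [517.2 216.4 239. ] ang 94.47 F [ 1.2  0.6 -3.8] rows [[-0.02, 0.01, 0.11], [-0.02, 0.01, 0.11], [-0.02, 0.01, 0.11], [-0.02, 0.01, 0.11], [-0.02, 0.01, 0.11], [-0.02, 0.01, 0.11], [-0.02, 0.01, 0.11], [-0.02, 0.01, 0.11]] roll -0.0011
161.5 [175.62437973 229.97737391] [403.07400572 228.09833375]
181.5 [166.20078238 240.75036705] [414.81398068 238.71809469]
201 [155.15813074 253.37425216] [428.57611748 251.16706527]
207 [151.30362248 257.78070009] [433.38118449 255.51363867]
```

View pics/w4v.png

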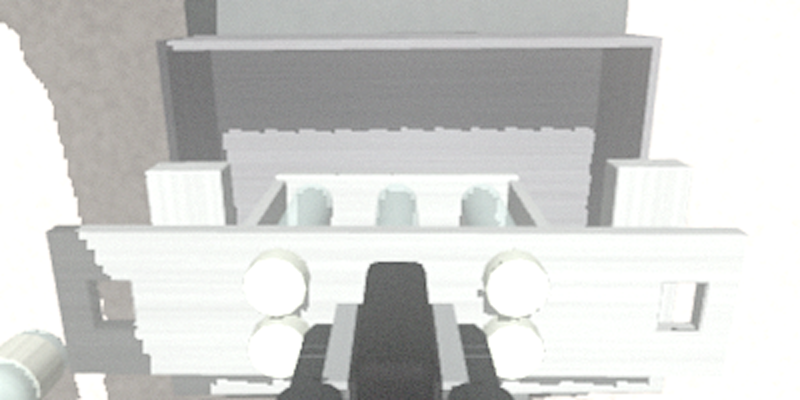

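The view shows the rack held level over the yoke. Its slots are at about (136,261.5) and (422,262.5), where the pins would project to (151,258) and (433,255.5) at that height. So the rack needs about +7.7 mm along tool z, −2.7 mm along tool x and +0.5° of turn.

Request:
{"method": "drive_tool", "body": {"hand": [255, 255, 255, 255, 255, 255, 255, 255], "delta_pos": [[-0.14, 0, 0.38], [-0.13, 0, 0.39], [0, 0, 0], [0, 0.6, 0], [0, 0.6, 0], [0, 0.5, 0], [0, 0, 0], [0, 0, 0]], "roll": [-0.005, -0.0045, 0, 0, 0, 0, 0, 0]}}

```text
t: 8.35
tcp_pos: [513.5, 224.7, 221.6]
ee_rot: [0.707, 0.031, -0.032, -0.706]
ft_force: [0.5, 0.5, -3.4]
width: 14.8
```

Request:
{"method": "drive_tool", "body": {"hand": [255, 255], "delta_pos": [[0, 0, 0], [0, 0, 0]], "roll": [0, 0]}}

```text
t: 8.52
tcp_pos: [513.9, 224.9, 222.4]
ee_rot: [-0.706, -0.031, 0.031, 0.706]
ft_force: [0.2, -1.1, -2.8]
width: 14.6
```

Run:
```python
from h import *
np.set_printoptions(precision=1,suppress=True)
print(state()['width'],state()['ft_force'])
plan([514.9,224.7,220],94.96,8)
im,c=snap('wrist','w5')
P=[]
for z in (161.5,181.5,185,191.5):
    q=proj(c,[521.7,145,z]),proj(c,[508,304.4,z]);print(z,*q)
v=(255*(np.clip(im/190.,0,1)**.8)).astype(np.uint8)[:,:,::-1]
t=[]
for k in(0,1):
    x,y=int(q[k][0])-25,int(q[k][1])-35; print('crop',x,y)
    t.append(cv2.resize(v[y:y+60,x:x+50],None,fx=8,fy=8,interpolation=cv2.INTER_CUBIC))
cv2.imwrite('pics/w5v.png',np.hstack(t))
```

```text
14.646008148324947 [ 0.2 -1.1 -2.8]
at [513.9 224.9 222.4] ang 95.08 F [ 0.2 -1.1 -2.8] rows [[0.01, 0.03, 0.0], [0.01, 0.03, 0.0], [0.01, 0.03, 0.0], [0.01, 0.03, 0.0], [0.01, 0.03, 0.0], [0.01, 0.03, 0.0], [0.01, 0.03, 0.0], [0.01, 0.03, 0.0]] roll 0.0003
161.5 [154.7 241.1] [398.4 241.4]
181.5 [142.4 253.9] [410.6 254.2]
185 [140.  256.4] [413.  256.7]
191.5 [135.3 261.3] [417.7 261.7]
crop 110 226
crop 392 226
```

View pics/w5v.png

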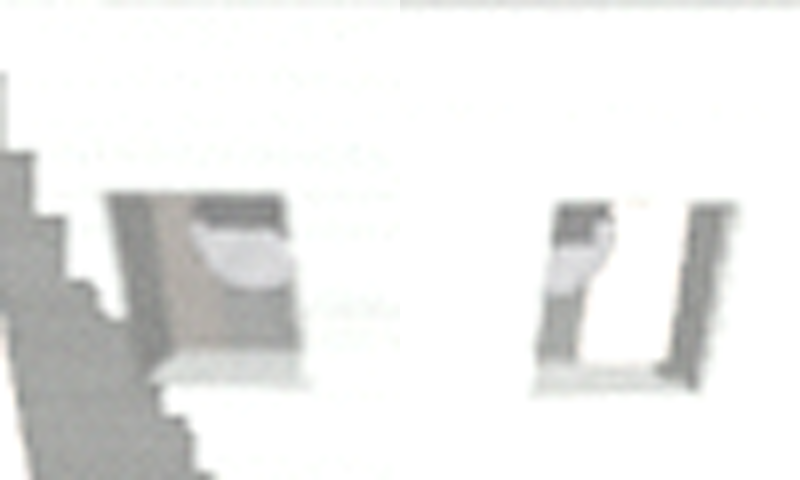

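In the close view both pin tips show through the slots. The tips are at about (141.4,254) and (409.9,254.4), and the slot rims centre at (136,261.5) and (420.4,262.5). Across the pair the rack sits about 1.4 mm too far along +tool z, with x and yaw fine. I'll shift it and feel down slowly.

Request:
{"method": "drive_tool", "body": {"hand": [255, 255, 255, 255, 255, 255, 255, 255], "delta_pos": [[0, 0, -0.13], [0, 0, 0], [0, 0.1, 0], [0, 0.1, 0], [0, 0.1, 0], [0, 0.1, 0], [0, 0.1, 0], [0, 0, 0]], "roll": [0, 0, 0, 0, 0, 0, 0, 0]}}

```text
t: 9.23
tcp_pos: [513.7, 223.6, 217.0]
ee_rot: [0.706, 0.031, -0.032, -0.706]
ft_force: [-0.9, 0.2, -3.6]
width: 15.1
```

Request:
{"method": "drive_tool", "body": {"hand": [255, 255, 255, 255], "delta_pos": [[0, 0.1, 0], [0, 0.1, 0], [0, 0, 0], [0, 0, 0]], "roll": [0, 0, 0, 0]}}

```text
t: 9.57
tcp_pos: [513.8, 223.6, 215.2]
ee_rot: [0.706, 0.031, -0.031, -0.706]
ft_force: [0.0, -0.1, -3.4]
width: 14.8
```

Request:
{"method": "drive_tool", "body": {"hand": [255, 255, 255, 255, 255], "delta_pos": [[0, 0.1, 0], [0, 0.1, 0], [0, 0.1, 0], [0, 0, 0], [0, 0, 0]], "roll": [0, 0, 0, 0, 0]}}

```text
t: 9.98
tcp_pos: [513.8, 223.6, 212.2]
ee_rot: [0.706, 0.031, -0.031, -0.706]
ft_force: [0.6, -0.0, -3.3]
width: 14.4
```

Request:
{"method": "drive_tool", "body": {"hand": [255, 255, 255, 255, 255], "delta_pos": [[0, 0.1, 0], [0, 0.1, 0], [0, 0.1, 0], [0, 0, 0], [0, 0, 0]], "roll": [0, 0, 0, 0, 0]}}

```text
t: 10.4
tcp_pos: [513.8, 223.6, 209.2]
ee_rot: [0.706, 0.031, -0.031, -0.706]
ft_force: [-0.2, -0.6, -3.0]
width: 14.8
```

Request:
{"method": "drive_tool", "body": {"hand": [255, 255, 255, 255, 255, 255, 255], "delta_pos": [[0, 0.15, 0], [0, 0.15, 0], [0, 0.15, 0], [0, 0.15, 0], [0, 0.15, 0], [0, 0, 0], [0, 0, 0]], "roll": [0, 0, 0, 0, 0, 0, 0]}}

```text
t: 10.98
tcp_pos: [513.8, 223.7, 201.7]
ee_rot: [0.706, 0.031, -0.032, -0.706]
ft_force: [0.8, -0.2, -3.6]
width: 15.3
```

Request:
{"method": "drive_tool", "body": {"hand": [255, 255, 255, 255, 255], "delta_pos": [[0, 0.1, 0], [0, 0.1, 0], [0, 0.1, 0], [0, 0, 0], [0, 0, 0]], "roll": [0, 0, 0, 0, 0]}}

```text
t: 11.4
tcp_pos: [513.9, 223.7, 198.8]
ee_rot: [0.706, 0.031, -0.031, -0.706]
ft_force: [0.0, 0.5, -3.4]
width: 15.2
```

Request:
{"method": "drive_tool", "body": {"hand": [255, 255, 255, 255], "delta_pos": [[0, 0.1, 0], [0, 0.1, 0], [0, 0, 0], [0, 0, 0]], "roll": [0, 0, 0, 0]}}

```text
t: 11.73
tcp_pos: [514.0, 223.8, 197.4]
ee_rot: [-0.706, -0.032, 0.031, 0.706]
ft_force: [-1.2, 0.2, 5.2]
width: 15.0
```

Request:
{"method": "drive_tool", "body": {"hand": [255, 255, 255, 255], "delta_pos": [[0, 0.1, 0], [0, 0, 0], [0, 0, 0], [0, 0, 0]], "roll": [0, 0, 0, 0]}}

```text
t: 12.07
tcp_pos: [514.0, 223.8, 196.3]
ee_rot: [-0.706, -0.032, 0.031, 0.707]
ft_force: [-1.7, 0.6, 5.7]
width: 14.5
```

Run:
```python
from h import *
np.set_printoptions(precision=1,suppress=True)
print(state()['width'],state()['ft_force'],state()['ft_torque'])
im,c=snap('wrist','w6'); im2,c2=snap('side','s6')
v=(255*(np.clip(im/230.,0,1)**.8)).astype(np.uint8)[:,:,::-1]
w=cv2.resize(v[200:300,90:465],(800,213),interpolation=cv2.INTER_CUBIC)
s=cv2.resize(im2[120:200,195:315,::-1],(540,360),interpolation=cv2.INTER_CUBIC)
p=np.zeros((580,800,3),np.uint8);p[:213]=w;p[215:575,:540]=(255*(s/255.)**.6).astype(np.uint8)
cv2.imwrite('pics/w6v.png',p)
```

```text
14.495686976024496 [-1.7  0.6  5.7] [-0.5  0.4 -0.1]
```

View pics/w6v.png

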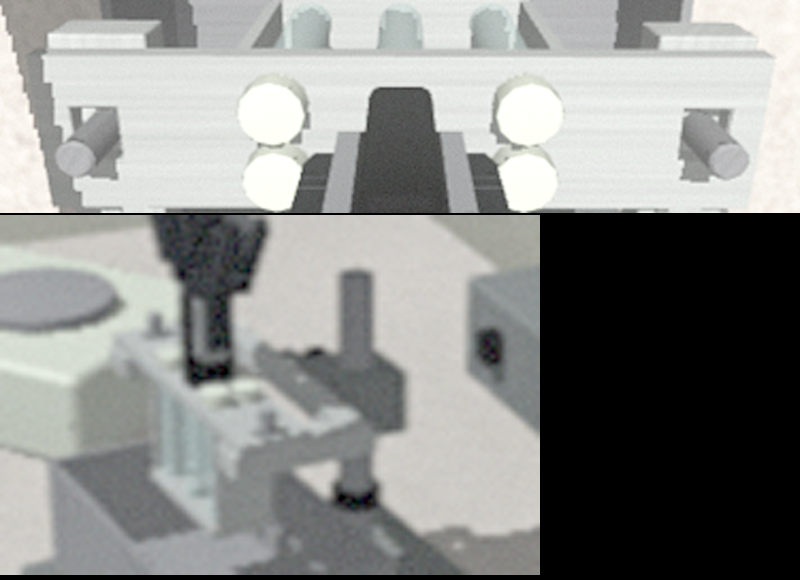

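The rack is on both pins: the tips stand up through both slots at crop (75,155) and (733,158), and in the side view the ears lie on the arms. The force changed by about 9 N at TCP z≈197.6, which is the friction of the lift and the predicted seating height (197.9). Now I'll press down in steady steps.

Request:
{"method": "drive_tool", "body": {"hand": [255, 255, 255, 255, 255, 255, 255, 255], "delta_pos": [[0, 0.1, 0], [0, 0.15, 0], [0, 0.2, 0], [0, 0.2, 0], [0, 0.2, 0], [0, 0.2, 0], [0, 0.15, 0], [0, 0, 0]], "roll": [0, 0, 0, 0, 0, 0, 0, 0]}}

```text
t: 12.83
tcp_pos: [514.0, 223.8, 184.0]
ee_rot: [-0.706, -0.032, 0.031, 0.706]
ft_force: [-1.1, 0.5, 3.9]
width: 14.7
```

Request:
{"method": "drive_tool", "body": {"hand": [255, 255, 255, 255, 255, 255, 255, 255], "delta_pos": [[0, 0.15, 0], [0, 0.2, 0], [0, 0.2, 0], [0, 0.2, 0], [0, 0.2, 0], [0, 0.2, 0], [0, 0.15, 0], [0, 0, 0]], "roll": [0, 0, 0, 0, 0, 0, 0, 0]}}

```text
t: 13.5
tcp_pos: [514.0, 223.8, 170.9]
ee_rot: [-0.706, -0.032, 0.031, 0.707]
ft_force: [-0.3, 1.0, 2.6]
width: 14.7
```

Request:
{"method": "drive_tool", "body": {"hand": [255, 255, 255, 255, 255, 255, 255, 255], "delta_pos": [[0, 0.15, 0], [0, 0.2, 0], [0, 0.2, 0], [0, 0.15, 0], [0, 0.1, 0], [0, 0.1, 0], [0, 0, 0], [0, 0, 0]], "roll": [0, 0, 0, 0, 0, 0, 0, 0]}}

```text
t: 14.17
tcp_pos: [514.0, 223.8, 162.0]
ee_rot: [-0.706, -0.032, 0.031, 0.707]
ft_force: [-1.8, 2.0, 3.6]
width: 14.8
```

Request:
{"method": "drive_tool", "body": {"hand": [255, 255, 255, 255, 255, 255, 255], "delta_pos": [[0, 0.05, 0], [0, 0.05, 0], [0, 0.05, 0], [0, 0.05, 0], [0, 0.05, 0], [0, 0, 0], [0, 0, 0]], "roll": [0, 0, 0, 0, 0, 0, 0]}}

```text
t: 14.75
tcp_pos: [514.0, 223.8, 159.5]
ee_rot: [-0.706, -0.032, 0.031, 0.707]
ft_force: [-1.5, 0.3, 5.6]
width: 15.0
```

Request:
{"method": "drive_tool", "body": {"hand": [255, 255, 255, 255, 255], "delta_pos": [[0, 0.05, 0], [0, 0.05, 0], [0, 0.05, 0], [0, 0, 0], [0, 0, 0]], "roll": [0, 0, 0, 0, 0]}}

```text
t: 15.17
tcp_pos: [514.0, 223.8, 158.0]
ee_rot: [-0.706, -0.032, 0.031, 0.707]
ft_force: [-0.8, 1.0, 6.0]
width: 14.6
```

Request:
{"method": "drive_tool", "body": {"hand": [255, 255, 255, 255], "delta_pos": [[0, 0.05, 0], [0, 0.05, 0], [0, 0, 0], [0, 0, 0]], "roll": [0, 0, 0, 0]}}

```text
t: 15.5
tcp_pos: [514.0, 223.8, 156.9]
ee_rot: [-0.706, -0.032, 0.031, 0.707]
ft_force: [-0.5, 0.4, 4.9]
width: 14.9
```

Request:
{"method": "drive_tool", "body": {"hand": [255, 255, 255, 255], "delta_pos": [[0, 0.03, 0], [0, 0.03, 0], [0, 0, 0], [0, 0, 0]], "roll": [0, 0, 0, 0]}}

```text
t: 15.83
tcp_pos: [514.0, 223.8, 156.3]
ee_rot: [-0.706, -0.032, 0.031, 0.706]
ft_force: [-0.4, 0.9, 4.3]
width: 15.3
```

Request:
{"method": "drive_tool", "body": {"hand": [255, 255, 255, 255], "delta_pos": [[0, 0.03, 0], [0, 0.02, 0], [0, 0, 0], [0, 0, 0]], "roll": [0, 0, 0, 0]}}

```text
t: 16.17
tcp_pos: [514.0, 223.8, 156.1]
ee_rot: [-0.706, -0.032, 0.031, 0.707]
ft_force: [-2.1, 0.9, 7.2]
width: 15.1
```

Request:
{"method": "drive_tool", "body": {"hand": [255, 255, 255, 255], "delta_pos": [[0, 0.03, 0], [0, 0, 0], [0, 0, 0], [0, 0, 0]], "roll": [0, 0, 0, 0]}}

```text
t: 16.5
tcp_pos: [514.1, 223.8, 156.1]
ee_rot: [-0.706, -0.032, 0.031, 0.707]
ft_force: [-2.6, 0.3, 10.4]
width: 14.8
```

The lower stop is reached: z stays at 156.1 while the force climbs. I'll relax the push and open.

Request:
{"method": "drive_tool", "body": {"hand": [255, 255, 160, 80, 0, 0, 0, 0], "delta_pos": [[0, -0.04, 0], [0, 0, 0], [0, 0, 0], [0, 0, 0], [0, 0, 0], [0, 0, 0], [0, 0, 0], [0, 0, 0]], "roll": [0, 0, 0, 0, 0, 0, 0, 0]}}

```text
t: 17.17
tcp_pos: [513.8, 223.5, 155.6]
ee_rot: [0.706, 0.031, -0.031, -0.706]
ft_force: [0.4, 0.1, -0.1]
width: 85.1
```

Request:
{"method": "drive_tool", "body": {"hand": [0, 0, 0, 0, 0, 0, 0, 0], "delta_pos": [[0, -0.3, 0], [0, -1, 0], [0, -2, 0], [0, -2.5, 0], [0, -2.5, 0], [0, -2.5, 0], [0, -1, 0], [0, 0, 0]], "roll": [0, 0, 0, 0, 0, 0, 0, 0]}}

```text
t: 17.83
tcp_pos: [515.0, 224.3, 277.0]
ee_rot: [-0.706, -0.033, 0.03, 0.707]
ft_force: [1.0, 0.8, -0.6]
width: 85.2
```

Run:
```python
from h import *
print(state()['tcp_pos'],state()['ft_force'])
im,c=snap('wrist','w7'); im2,c2=snap('side','s7')
for z in (120,126,140):
    print(z,proj(c,[521.7,145,z]),proj(c,[508,304.4,z]))
v=im[:,:,::-1]
w=cv2.resize((255*(np.clip(v/230.,0,1)**.8)).astype(np.uint8)[130:290,120:440],(640,320),interpolation=cv2.INTER_CUBIC)
s=cv2.resize(im2[130:205,195:315,::-1],(440,275),interpolation=cv2.INTER_CUBIC)
p=np.zeros((600,640,3),np.uint8);p[:320]=w;p[322:597,:440]=(255*(s/255.)**.6).astype(np.uint8)
cv2.imwrite('pics/w7v.png',p)
```

```text
[514.97629776 224.26595668 277.03642332] [ 0.96796988  0.80185708 -0.61483753]
120 [192.17593509 200.44451234] [361.97235176 200.63065071]
126 [190.54676349 202.16402521] [363.63620982 202.35070921]
140 [186.48772461 206.44814703] [367.7811785  206.63568327]
```

View pics/w7v.png

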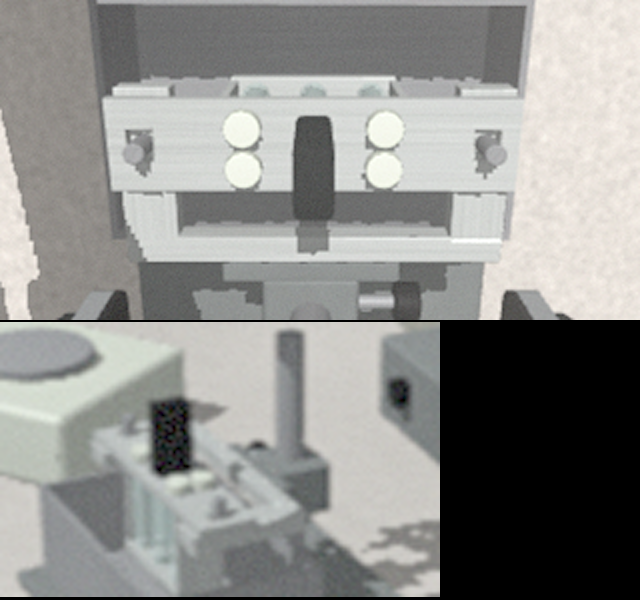

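The rack hangs level and released, with both pins through its slots. The pin tips are at about (186.5,206.5) and (367,207), matching the prediction for tops at z=140, so the arm tops are at 120 mm (lower stop).

```bash
python3 -c "
from workcell import job_done; print(job_done())"
```

```text
the job is handed in; nothing more can be done
None
```

The rack is hung on both pins, pressed down to the lower stop and released. I handed the job in at about 18 s; no verdict is reported.

**What I did:**
- I took the rack farthest from the base by its handle: 565 mm away, against 350 mm for the other one.
- I lined its slots up with the pins using the wrist camera and lowered it in 1–1.5 mm steps. No side or axial load showed until the ears met the arms.
- The ears seated at TCP z≈197.6, against 197.9 predicted, with the lift about 9 mm down by estimate. I then pressed the lift down slowly. The highest push I read was about 14 N, at the stop.

**Last checks:**
- **Lift:** the pin tips in the wrist picture match tops at z=140 mm to within about 1 px, so the lift is at its stop.
- **Rack:** it looks level, with both pins through its slots.
- **Gripper:** it is open, about 120 mm clear, with only noise on the force reading.

**Disagreements:**
- The first scene/side estimate put the pins about 5 mm lower than the wrist views; I used the wrist views.
- I corrected one position while the arm was still settling, which put it about 8 mm off. I put it right before the rack was anywhere near the pins.
- I did not re-measure the bystanders at the end. No unexpected force showed at any point.

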